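Spin the seed turntable and brake it on the red mark

TASK

Check that the seed-inspection turntable runs freely and bring it to its start mark: with a fingertip, flick one of its upright posts so that the turntable spins anticlockwise (seen from above) by itself and the red segment runs past the fixed yellow pointer at least once, untouched. On a later pass brake it in one go with a fingertip on the black rim, so that it stops with the pointer at the red segment; once the red has gone by, do not let the turntable stand still anywhere else and do not touch the posts again. Finish with the fingertip still resting on the rim to hold it there; nothing is grasped or lifted, the glass dish stays in the middle, and the vials and tin beside it stay where they are.

Things in the scene. Friction and masses are not known exactly. Their poses are not given: they have to be found in the camera images.
- turntable (a joint): turntable angle, rad, growing anticlockwise seen from above, counting on over whole turns; 0, 2 pi, 4 pi ... = middle of the red segment at the pointer; starts between -4.8 and -2.4. Runs freely with slight drag: speed falls to about a third in 7 to 10 s (hidden mass), quicker when slow; 4 rad/s coasts about 4 turns. Pressing the rim with a few N stops it at once.
- turntable_foot: white fixed foot of the turntable, 200 mm across, with an arm that carries the yellow pointer. Origin on the bearing's axis at the work surface; x axis horizontal from the axis to the pointer, z up. The pointer's arm stands outside the platter, 118 to 149 mm from the axis, its top 64 mm above the work surface.
- platter: the turning disc, 230 mm across, 10 mm thick, flat top 50 mm above the work surface. Origin on the axis at the work surface; x axis to the middle of the red segment. The slightly soft rubber black rim to brake on is the level outer band of its top, 78 to 115 mm from the axis; the red segment on it is 25 degrees (50 mm) wide. Inside it is bright metal with black arrows showing the sense of turning.
- posts: three white upright posts that turn with the platter, 12 mm in diameter, from the platter's top (50 mm above the work surface) to 90 mm above the work surface, their axes 62 mm from the bearing's axis at 60, 180 and 300 degrees from the middle of the red segment. Origin and axes as for the platter.
- red_mark (a point): middle of the red segment at the platter's outer edge, 113 mm from the axis, at the height of the platter's top
- pointer_tip (a point): tip of the fixed yellow pointer, 118 mm from the axis, 53 mm above the work surface
- seed_dish: loose glass dish with seeds, 90 mm in diameter, 16 mm high, standing on the middle of the platter between the posts (its top 66 mm above the work surface) and turning with it; origin at the centre of its underside
- green_vial: loose upright vial with a green cap beside the turntable, 32 mm in diameter, 72 mm high, a bystander; origin at the centre of its underside
- blue_vial: loose upright vial with a blue cap beside the turntable, 32 mm in diameter, 72 mm high, a bystander; origin at the centre of its underside
- tin: loose round aluminium tin with a lid, 60 mm in diameter, 34 mm high, a bystander; origin at the centre of its underside

How it is judged:
By the outcome, as a careful person would: the job done as asked, in the order asked, and still so for the second after the job is handed in, while the arm keeps its last pose, push and grip.
It also fails if it takes over 51 s, if anything falls off the work surface, if the arm or the gripper's body presses on something with over 40 N, if the wrist force passes 120 N, or if a joint passes its speed limit or range.

ROBOT

A 6-joint arm with a two-finger parallel gripper is mounted at the origin on a cart in front of the work surface, level with it; the furniture and walls round the work are solid. World frame = base frame: x ahead of the robot, y to its left, z up, the work surface at z = 0. Lengths are in m, angles in rad, forces in N, time in s.
With the tool pointing down it reaches from about 0.3 to 0.775 m from the base axis. Payload 14.6 kg.
Tool frame: the origin (TCP) lies at the very end of the fingers, on their centre line; the grasp point (between the pads) lies 19 mm behind it; z points along the fingers, y is the line along which they close (so a half turn about z gives the same grasp; the last joint's range is limited). The gripper opens to 94 mm and grips with 3 to 60 N. Pads are 16 mm wide; open, the fingers measure 119 mm over their backs; the gripper's body (75 mm by 177 mm) begins 78 mm behind the grasp point.
Start: joints at [1.266, 0.3, 1.521, -0, 1.321, -0.067], TCP at [0.13, 0.535, 0.205] pointing down, gripper open.
Joint ranges: [-3.03, 3.03], [-0.79, 2.21], [0.23, 2.52], [-1.04, 4.18], [0, 3.07], [-2.55, 2.55]. Speed limits (rad/s): [2.22, 2.22, 2.57, 3.14, 3.14, 3.14].

INTERFACE

Orientations are given as [roll, pitch, yaw] about the fixed x, y, z axes, in that order (R = Rz(yaw) Ry(pitch) Rx(roll)).
In Python, from station import * gives the robot as it stands.
- The arm moves only by the tool jog_arm, never from a script. Its argument "rows" is a list of rows, each a list of 3 entries, a list of its own where there are three numbers: the shift along the tool's x, y, z in m, then the turn about the tool's z in degrees, then the finger opening in m, from 0 to 0.094. A call has 1 to 12 rows; each row shifts and turns the commanded pose from where the row before left it, along the tool's axes as they then stand; what a row does not reach is not made up. A row lasts 1/12 s, in which the tool goes at most 41.7 mm and 7.16 degrees, less where a joint would pass 70% of its speed; a pose out of reach is approached as far as the arm can. A call is refused whole if a number of a shift passes 0.0417 or a number of a turn 7.16, either way. A call with a gripper value outside its range is refused whole. The fingers move at their own pace and stop on an object; "squeeze" is the grip in N (left out, the last holds). Time passes only in rows, so rows that do not move let the fingers close. It gives the time, the measured TCP pose, the force, the opening and the grip force at its end, in the units of the state.
- get_obs(): the state, without advancing time (a new reading comes with each control period).
- camera(name): name is "scene" or "top" or "wrist"; returns a dict with "image" (420x560x3 uint8, red, green, blue), "range_z" (420x560 float32, m along the optical axis (not along the pixel's ray), 0 where there is no reading), "K" (3x3 intrinsics, pixels), "world_from_camera" (4x4, takes a point from camera to world coordinates); the wrist camera has in their place "T_tool_cam" (4x4, takes a point from camera to tool coordinates, whose origin is the TCP and whose axes are the flange's). Camera axes: x right, y up, looking along -z (the intrinsics and any distortion apply to the point x, -y, -z); pixel columns grow to the right and rows downward; lengths in m; the calibration is good to about 2 mm. A picture is of the moment at which its call begins: read the wrist's pose just before it.
- hand_in(): hands the job in; it is judged then, once.
Trained networks look in a picture, given as the dict that the camera call returned (one of the last four; its "shot" number tells which), for a name from the list of things; names that differ only in an ending like _2 or _b are one class to them, and where a whole thing is asked for, a point or a joint stands for the part that bears it (a point fixed in the world has none). Each returns a list of dicts, best first, with "p" (0 to 1); they miss things now and then, are a little off and sometimes report something else, mostly with a low value. They report only what shows in the picture. A call takes as long as a camera call.
- search_frame(label, picture): "at" ([column, row] as shares, 0 to 1, of the picture: columns of its width, rows of its height, amid what is visible of it).
- spot_point(label, picture): "at" ([column, row] as shares, 0 to 1, of the picture: columns of its width, rows of its height: a listed point, or the origin of a listed thing).
The state is a dict: "time_s": time; "qpos": joint angles; "joint_vel": joint speeds; "tau": joint torques, N m; "ee_pos": TCP position; "eef_rot": TCP orientation; "force": force on the tool from outside, world axes, zero at the start; "moment": the same for the moment, N m; "grip_width": finger opening in m; "grip_force": force on a finger pad.
Only numpy, scipy, OpenCV 4.12 (cv2) and the standard library are available. Lean on these libraries where they do the work, as an engineer would, in place of code of your own. Each camera call takes 0.05 s, during which the arm holds its last target. There are 200 camera calls.

## Working session

There is one attempt and no reset: what is moved stays moved. The work goes in short steps, Python scripts to look and compute and a tool call to move; the robot and the scene stay as the last step left them, time stands still between calls to the robot, and variables do not carry over. Pictures are saved under pics/ and viewed, at most 10 in all, crops included, and the job is handed in when it is done.

Besides the shell and the picture viewer there is one more tool, called as name([rows], argument=value, ...), one row to a line, values as JSON. jog_arm: Moves the arm, as the interface text tells. Its arguments: {"type":"object","properties":{"rows":{"type":"array","items":{"type":"array"}},"squeeze":{"type":"number"}},"required":["rows"]}

```bash
mkdir -p pics
cat > h.py <<'E'
from station import *
import numpy as np, cv2
def save(c,n): cv2.imwrite('pics/'+n,c['image'][:,:,::-1])
def ray(c,at,z):
    h,w=c['image'].shape[:2]; K=np.array(c['K']); T=np.array(c['world_from_camera'])
    u,v=at[0]*w,at[1]*h
    d=T[:3,:3]@np.array([(u-K[0,2])/K[0,0],-(v-K[1,2])/K[1,1],-1]); o=T[:3,3]
    return o+d*(z-o[2])/d[2]
E
python3 - <<'E'
from h import *
print(get_obs())
for n in ['top','scene']:
    c=camera(n); save(c,n+'1.png')
    print(n,[k for k in c if k not in('image','range_z')], c['K'])
    for l,z in [('turntable_foot',0),('platter',0),('seed_dish',.05),('red_mark',.05),('pointer_tip',.053),('posts',0),('green_vial',0),('blue_vial',0),('tin',0)]:
        r=spot_point(l,c)[:1]
        for q in r: print(n,l,round(q['p'],2),np.round(q['at'],3),ray(c,q['at'],z).round(4))
E
```

```text
{'time_s': 0.0, 'qpos': array([ 1.26638628e+00,  3.00481800e-01,  1.52159636e+00, -7.28569175e-07,
        1.32067574e+00, -6.65828973e-02]), 'joint_vel': array([ 0.00069351, -0.00028485, -0.00088663, -0.00036064, -0.00028083,
        0.0003359 ]), 'tau': array([ 1.59705891e-03, -5.31809735e+01, -3.52733624e+01,  7.08385441e-02,
        2.43708916e-02, -9.34445234e-05]), 'ee_pos': array([0.12949014, 0.53426848, 0.20487399]), 'eef_rot': array([-3.14043393e+00, -7.65581047e-05,  2.90376564e+00]), 'force': array([-0.50123771,  0.1459923 , -0.00828756]), 'moment': array([-0.03421281, -0.03929425, -0.01421264]), 'grip_force': 0.0, 'grip_width': 0.09388837318369053}
top ['K', 'world_from_camera', 'shot'] [[453.46225434   0.         279.37065357]
 [  0.         453.46225434 209.87560921]
 [  0.           0.           1.        ]]
top turntable_foot 0.74 [0.512 0.489] [ 0.5784 -0.158   0.    ]
top platter 0.7 [0.507 0.494] [ 0.5739 -0.1517  0.    ]
top red_mark 0.78 [0.43  0.537] [ 0.5226 -0.0615  0.05  ]
top pointer_tip 0.67 [0.55  0.353] [ 0.6961 -0.2027  0.053 ]
top green_vial 0.54 [0.671 0.7  ] [ 0.3859 -0.354   0.    ]
top blue_vial 0.85 [0.674 0.43 ] [ 0.6402 -0.3626  0.    ]
top tin 0.7 [0.355 0.684] [0.3928 0.0301 0.    ]
scene ['K', 'world_from_camera', 'shot'] [[391.44995781   0.         278.20026855]
 [  0.         391.44995781 215.99976669]
 [  0.           0.           1.        ]]
scene turntable_foot 0.73 [0.49  0.577] [ 0.5727 -0.158   0.    ]
scene platter 0.86 [0.497 0.584] [ 0.5843 -0.1499  0.    ]
scene seed_dish 0.84 [0.495 0.53 ] [ 0.5702 -0.1528  0.05  ]
scene red_mark 0.69 [0.564 0.496] [ 0.5136 -0.0613  0.05  ]
scene pointer_tip 0.9 [0.458 0.612] [ 0.6914 -0.1983  0.053 ]
scene green_vial 0.86 [0.351 0.483] [ 0.39   -0.3492  0.    ]
scene blue_vial 0.81 [0.327 0.624] [ 0.6345 -0.3481  0.    ]
scene tin 0.91 [0.612 0.469] [0.3728 0.0345 0.    ]
```

View pics/top1.png

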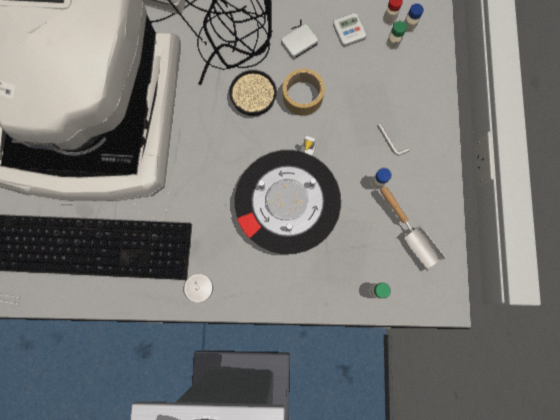

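View pics/scene1.png

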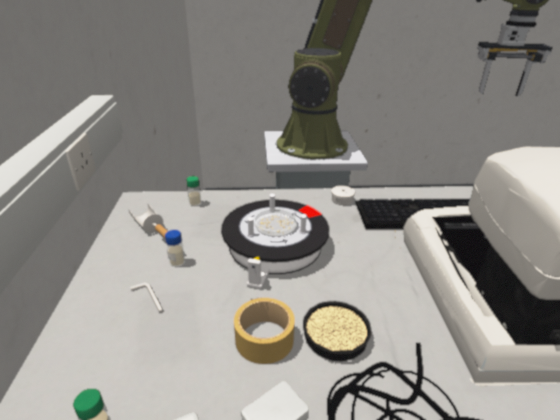

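Top: platter centre is near (288,201), red at (249,224), pointer at (309,143), and a post on the robot side at (289,228). The scene view agrees. I'll refine the fit next.

```bash
cat >> h.py <<'E'
def redat(c,C=None):
    im=c['image'].astype(int); m=(im[...,0]>140)&(im[...,1]<70)&(im[...,2]<70)
    n,l,s,ce=cv2.connectedComponentsWithStats(m.astype(np.uint8))
    h,w=m.shape; out=[]
    for i in np.argsort(-s[1:,4])[:3]+1:
        if s[i,4]<15: continue
        p=ray(c,[(ce[i][0]+.5)/w,(ce[i][1]+.5)/h],.05)
        if C is None or abs(np.hypot(*(p[:2]-C))-.097)<.02: out.append((p[:2],s[i,4]))
    return out
E
python3 - <<'E'
from h import *
c=camera('top'); im=c['image']; h,w=im.shape[:2]
# dark/red rim pixels at height .05
d=(im.max(2)<70)|((im[...,0]>140)&(im[...,1]<70))
n,l,s,ce=cv2.connectedComponentsWithStats(d.astype(np.uint8))
i=l[201,250]; m=(l==i).astype(np.uint8)
cs,_=cv2.findContours(m,cv2.RETR_CCOMP,cv2.CHAIN_APPROX_NONE)
for k in sorted(cs,key=len)[-2:]:
    P=np.array([ray(c,[(u+.5)/w,(v+.5)/h],.05)[:2] for u,v in k[:,0]])
    A=np.c_[2*P,np.ones(len(P))]; s_=np.linalg.lstsq(A,(P**2).sum(1),rcond=None)[0]
    for _ in range(5):
        r=np.sqrt(s_[2]+s_[0]**2+s_[1]**2); e=np.abs(np.hypot(*(P-s_[:2]).T)-r); g=e<.004
        s_=np.linalg.lstsq(A[g],(P[g]**2).sum(1),rcond=None)[0]
    print(len(k),s_[:2].round(4),r.round(4),g.mean())
print(redat(c))
s2=camera('scene'); print(redat(s2))
K=np.array(c['K'])
x=cv2.resize(im[130:270,220:360],(560,560),interpolation=cv2.INTER_CUBIC)
cv2.imwrite('pics/crop.png',x[:,:,::-1])
E
```

```text
213 [ 0.5788 -0.1598] 0.0789 0.9859154929577465
299 [ 0.5777 -0.1592] 0.1123 0.9866220735785953
[(array([ 0.52496122, -0.07901633]), np.int32(337)), (array([ 1.05700099, -0.40557372]), np.int32(61))]
[(array([ 0.52853907, -0.07719983]), np.int32(138))]
```

View pics/crop.png

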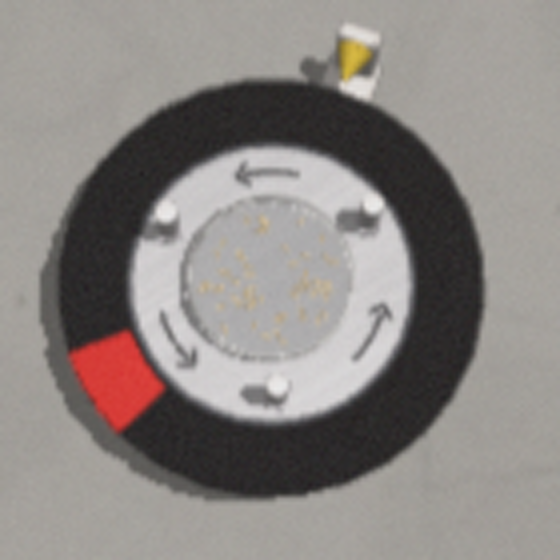

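Centre is (0.578, -0.1595), pointer bears about -20°, and red is at about -3.78 rad. The post to flick is at (0.516, -0.163). I'll square the yaw, close the fingers and approach.

jog_arm([
  [[0, 0, 0], -6.8, 0],
  [[0, 0, 0], -6.8, 0],
  [[-0.019, -0.032, 0], 0, 0],
  [[-0.019, -0.032, 0], 0, 0],
  [[-0.019, -0.032, 0], 0, 0],
  [[-0.019, -0.032, 0], 0, 0],
  [[-0.019, -0.032, 0], 0, 0],
  [[-0.019, -0.032, 0], 0, 0],
  [[-0.019, -0.032, 0], 0, 0],
  [[-0.019, -0.032, 0], 0, 0],
  [[-0.019, -0.032, 0], 0, 0],
  [[-0.019, -0.032, 0], 0, 0],
], squeeze=5)

```text
time_s: 2.1
ee_pos: [0.3199, 0.2128, 0.2057]
eef_rot: [3.141, 0.001, 3.141]
force: [0.5, -0.1, 0.4]
grip_width: 0.0173
grip_force: 0.0
```

jog_arm([
  [[-0.019, -0.032, 0], 0, 0],
  [[-0.019, -0.032, 0], 0, 0],
  [[-0.019, -0.032, 0], 0, 0],
  [[-0.019, -0.032, 0], 0, 0],
  [[-0.019, -0.032, 0], 0, 0],
  [[-0.019, -0.032, 0], 0, 0],
  [[-0.019, -0.032, 0], 0, 0],
  [[-0.019, -0.032, 0], 0, 0],
  [[0, 0, 0], 0, 0],
  [[0, 0, 0], 0, 0],
  [[0, 0, 0], 0, 0],
])

```text
time_s: 3.02
ee_pos: [0.471, -0.0414, 0.2053]
eef_rot: [3.141, -0.0, 3.141]
force: [0.7, 0.6, -0.5]
grip_width: 0.0002
grip_force: 0.0
```

jog_arm([
  [[-0.011, -0.018, 0.026], 0, 0],
  [[-0.011, -0.018, 0.026], 0, 0],
  [[-0.011, -0.018, 0.026], 0, 0],
  [[-0.01, -0.017, 0.026], 0, 0],
  [[0, 0, 0.0265], 0, 0],
  [[0, 0, 0], 0, 0],
  [[0, 0, 0], 0, 0],
])

```text
time_s: 3.6
ee_pos: [0.5137, -0.1115, 0.0749]
eef_rot: [3.141, -0.002, -3.141]
force: [-0.2, 0.5, 0.3]
grip_width: 0.0004
grip_force: 0.0
```

Run:
```python
from h import *
c=camera('scene'); print(redat(c)); x=cv2.resize(c['image'][130:290,180:380],(800,640-40)); cv2.imwrite('pics/s3.png',x[:,:,::-1])
t=camera('top'); print(redat(t)); print(get_obs()['ee_pos'],get_obs()['time_s'])
```

```text
[(array([ 0.52746588, -0.0759189 ]), np.int32(102))]
[(array([ 1.05648055, -0.40544386]), np.int32(66))]
[ 0.51491116 -0.11185671  0.07689112] 3.7
```

View pics/s3.png

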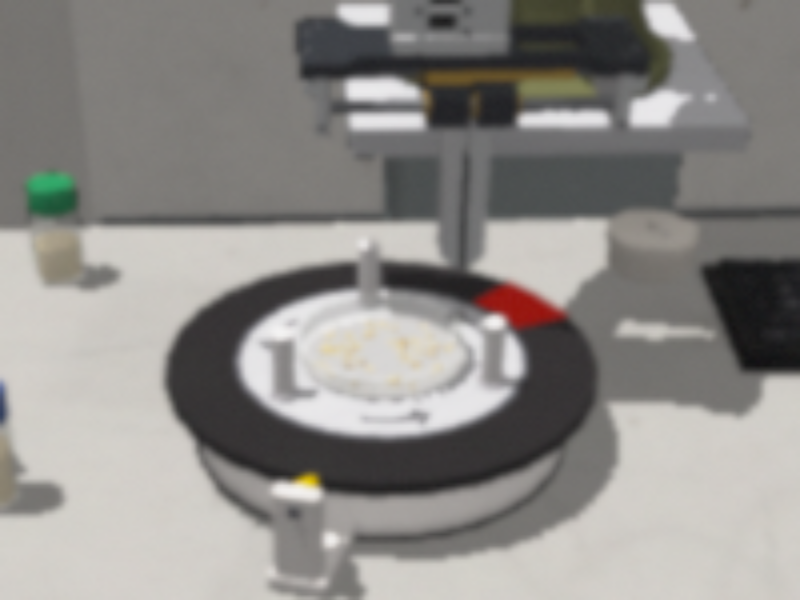

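jog_arm([
  [[0, -0.012, 0], 0, 0],
  [[0, -0.012, 0], 0, 0],
  [[0, -0.012, 0], 0, 0],
  [[-0.003, -0.013, 0], 0, 0],
  [[-0.003, -0.014, 0], 0, 0],
  [[0.008, 0, -0.015], 0, 0],
  [[0.02, 0.005, -0.01], 0, 0],
  [[0.014, 0.01, 0], 0, 0],
])

```text
time_s: 4.37
ee_pos: [0.4782, -0.1627, 0.1015]
eef_rot: [-3.14, 0.002, 3.139]
force: [0.8, 1.3, -0.3]
grip_width: 0.0002
grip_force: 0.0
```

```bash
cat > track.py <<'E'
from h import *
C=np.array([.578,-.1595]); PH=np.radians(-20)
for n in ['scene','scene','scene']:
    t=get_obs()['time_s']; c=camera(n)
    for p,a in redat(c,C):
        d=p-C; print(n,round(t,3),round((np.arctan2(d[1],d[0])-PH+np.pi)%(2*np.pi)-np.pi,3),a)
o=get_obs(); print(o['time_s'],o['ee_pos'].round(4),o['force'].round(1))
E
python3 track.py
```

```text
scene 4.367 -2.349 101
scene 4.417 -2.211 108
scene 4.467 -2.018 121
4.5167 [ 0.4783 -0.1615  0.1003] [ 0.6 -0.6  0.2]
```

jog_arm([
  [[0, 0, 0.01], 0, 0],
  [[0, 0, 0.01], 0, 0],
  [[0, 0, 0.01], 0, 0],
  [[0, 0, 0.008], 0, 0],
  [[0, 0, 0], 0, 0],
  [[0, 0, 0], 0, 0],
  [[0, 0, 0], 0, 0],
  [[0, 0, 0], 0, 0],
  [[0, 0, 0], 0, 0],
  [[0, 0, 0], 0, 0],
  [[0, 0, 0], 0, 0],
  [[0, 0, 0], 0, 0],
])

```text
time_s: 5.52
ee_pos: [0.4783, -0.1607, 0.0621]
eef_rot: [-3.141, 0.0, 3.141]
force: [0.8, 0.1, 0.1]
grip_width: 0.0004
grip_force: 0.0
```

```bash
python3 track.py
```

```text
scene 5.517 1.203 260
scene 5.567 1.341 246
scene 5.617 1.471 237
5.6667 [ 0.4783 -0.1607  0.062 ] [ 0.2 -0.2  0.3]
```

jog_arm([
  [[0, 0, 0], 0, 0],
  [[0, 0, 0], 0, 0],
  [[0, 0, 0], 0, 0],
  [[0, 0, 0], 0, 0],
  [[0, 0, 0], 0, 0],
  [[0, 0, 0], 0, 0],
  [[0, 0, 0], 0, 0],
  [[0, 0, 0], 0, 0],
  [[0, 0, 0], 0, 0],
])

```text
time_s: 6.42
ee_pos: [0.4782, -0.1606, 0.0619]
eef_rot: [-3.142, -0.0, 3.141]
force: [-0.0, -0.5, -0.4]
grip_width: 0.0007
grip_force: 0.0
```

```bash
python3 track.py
```

```text
scene 6.417 -2.706 96
scene 6.467 -2.581 93
scene 6.517 -2.428 99
6.5667 [ 0.4783 -0.1606  0.062 ] [-0.3  0.5 -1.6]
```

jog_arm([
  [[0, 0, 0], 0, 0],
  [[0, 0, 0], 0, 0],
  [[0, 0, 0], 0, 0],
  [[0, 0, 0], 0, 0],
  [[0, 0, 0], 0, 0],
  [[0, 0, 0], 0, 0],
  [[0, 0, 0], 0, 0],
  [[0, 0, 0], 0, 0],
  [[0, 0, 0], 0, 0],
  [[0, 0, 0], 0, 0],
])

```text
time_s: 7.4
ee_pos: [0.4783, -0.1607, 0.0619]
eef_rot: [-3.142, 0.0, 3.141]
force: [-0.4, -0.7, -0.1]
grip_width: 0.0005
grip_force: 0.0
```

```bash
python3 track.py
```

```text
scene 7.4 -0.367 294
scene 7.45 -0.267 292
scene 7.5 -0.172 288
7.55 [ 0.4783 -0.1606  0.062 ] [ 0.6  0.1 -0.1]
```

jog_arm([
  [[0, 0, 0.002], 0, 0],
  [[0, 0, 0.001], 0, 0],
  [[0, 0, 0], 0, 0],
  [[0, 0, 0], 0, 0],
  [[0, 0, 0], 0, 0],
  [[0, 0, 0], 0, 0],
  [[0, 0, 0], 0, 0],
  [[0, 0, 0], 0, 0],
  [[0, 0, 0], 0, 0],
  [[0, 0, 0], 0, 0],
  [[0, 0, 0], 0, 0],
  [[0, 0, 0], 0, 0],
])

```text
time_s: 8.55
ee_pos: [0.4783, -0.1606, 0.059]
eef_rot: [3.142, 0.0, 3.141]
force: [-1.0, 0.7, 0.1]
grip_width: 0.0002
grip_force: 0.0
```

jog_arm([
  [[0, 0, 0], 0, 0],
  [[0, 0, 0], 0, 0],
  [[0, 0, 0], 0, 0],
  [[0, 0, 0], 0, 0],
  [[0, 0, 0], 0, 0],
  [[0, 0, 0], 0, 0],
  [[0, 0, 0], 0, 0],
  [[0, 0, 0], 0, 0],
  [[0, 0, 0], 0, 0],
  [[0, 0, 0], 0, 0],
])

```text
time_s: 9.38
ee_pos: [0.4783, -0.1607, 0.0589]
eef_rot: [-3.142, 0.0, 3.141]
force: [0.3, 0.3, 0.3]
grip_width: 0.0002
grip_force: 0.0
```

```bash
python3 track.py
```

```text
scene 9.383 -3.052 94
scene 9.433 -2.982 92
scene 9.483 -2.903 95
9.5333 [ 0.4783 -0.1606  0.059 ] [ 0.1 -0.4  0.7]
```

jog_arm([
  [[0, 0, 0], 0, 0],
  [[0, 0, 0], 0, 0],
  [[0, 0, 0], 0, 0],
  [[0, 0, 0], 0, 0],
  [[0, 0, 0], 0, 0],
  [[0, 0, 0], 0, 0],
  [[0, 0, 0], 0, 0],
  [[0, 0, 0], 0, 0],
  [[0, 0, 0], 0, 0],
  [[0, 0, 0], 0, 0],
  [[0, 0, 0], 0, 0],
  [[0, 0, 0], 0, 0],
])

```text
time_s: 10.53
ee_pos: [0.4783, -0.1606, 0.059]
eef_rot: [-3.142, 0.0, 3.141]
force: [0.4, -0.1, 0.2]
grip_width: 0.0012
grip_force: 0.0
```

```bash
python3 track.py
```

```text
scene 10.533 -1.345 185
scene 10.583 -1.28 188
scene 10.633 -1.215 194
10.6833 [ 0.4782 -0.1606  0.0589] [-0.5  0.7 -0.4]
```

jog_arm([
  [[0, 0, 0], 0, 0],
  [[0, 0, 0], 0, 0],
  [[0, 0, 0], 0, 0],
  [[0, 0, 0], 0, 0],
])

```text
time_s: 11.02
ee_pos: [0.4783, -0.1607, 0.059]
eef_rot: [-3.142, 0.0, 3.141]
force: [0.2, -0.9, -0.1]
grip_width: 0.0006
grip_force: 0.0
```

```bash
python3 track.py
```

```text
scene 11.017 -0.729 252
scene 11.067 -0.671 262
scene 11.117 -0.611 268
11.1667 [ 0.4782 -0.1606  0.0589] [-0.5  0.5 -0.2]
```

jog_arm([
  [[0, 0, 0], 0, 0],
  [[0, 0, 0], 0, 0],
  [[0, 0, 0], 0, 0],
  [[0, 0, 0], 0, 0],
  [[0, 0, 0.007], 0, 0],
  [[0, 0, 0.005], 0, 0],
  [[0, 0, 0], 0, 0],
  [[0, 0, 0], 0, 0],
])

```text
time_s: 11.83
ee_pos: [0.4789, -0.1618, 0.0499]
eef_rot: [-3.139, 0.002, 3.141]
force: [-18.4, 0.5, 46.7]
grip_width: 0.0006
grip_force: 23.2
```

```bash
python3 track.py
```

```text
scene 11.833 -0.058 281
scene 11.883 -0.057 282
scene 11.933 -0.059 281
11.9833 [ 0.4789 -0.1617  0.0499] [-17.   -0.2  45.8]
```

jog_arm([
  [[0, 0, -0.001], 0, 0],
  [[0, 0, -0.0007], 0, 0],
  [[0, 0, 0], 0, 0],
  [[0, 0, 0], 0, 0],
])

```text
time_s: 12.32
ee_pos: [0.4788, -0.1612, 0.0501]
eef_rot: [-3.14, 0.002, 3.141]
force: [-9.3, 0.0, 25.2]
grip_width: 0.0007
grip_force: 12.6
```

```bash
python3 track.py
python3 - <<'E'
from h import *
c=camera('scene'); x=cv2.resize(c['image'][130:290,180:380],(750,600)); cv2.imwrite('pics/s4.png',x[:,:,::-1])
E
```

```text
scene 12.317 -0.065 282
scene 12.367 -0.063 283
scene 12.417 -0.063 284
12.4667 [ 0.4788 -0.1612  0.0501] [-9.7 -0.6 25.2]
```

View pics/s4.png

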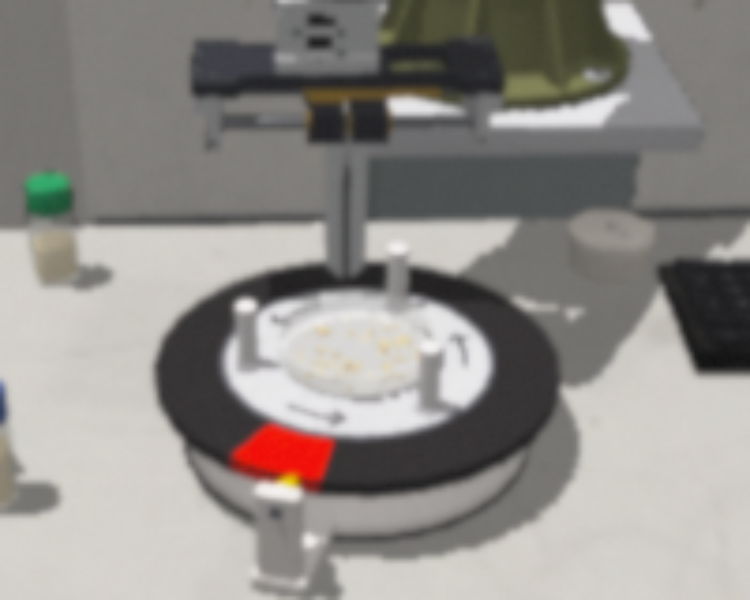

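The red outer edge spans columns 232 to 322, and the pointer tip at (288,480) is inside it. The dish is centred and the finger rests on the rim at (345,275).

```bash
python3 -c "
from station import *
print(hand_in())"
```

```text
the job is handed in; nothing more can be done
None
```

The turntable was flicked to spin freely anticlockwise. The red segment passed the pointer twice untouched, and one fingertip press on the rim stopped it on the third pass, about 0.06 rad short of centred on the red. The fingertip is still holding it at about 25 N, and the job is handed in at about 12.5 s; no verdict was returned.

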